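# Angle a long scraper out of the utensil box

### The arm

A 6-joint arm with a two-finger parallel gripper is mounted at the origin on a cart in front of the work surface, level with it; the furniture and walls round the work are solid. World frame = base frame: x ahead of the robot, y to its left, z up, the work surface at z = 0. Lengths are in mm, angles in rad, forces in N, time in s.
With the tool pointing down it reaches from about 300 to 775 mm from the base axis. Payload 14.6 kg.
Tool frame: the origin (TCP) lies at the very end of the fingers, on their centre line; the grasp point (between the pads) lies 19 mm behind it; y points along the fingers, z is the direction in which the jaws open and shut, and the axes are right-handed (so a half turn about y gives the same grasp; the last joint's range is limited). The gripper opens to 94 mm and grips with 3 to 60 N. Pads are 16 mm wide; open, the fingers measure 119 mm over their backs; the gripper's body (75 mm by 177 mm) begins 78 mm behind the grasp point.
Start: joints at [1.199, 0.3, 1.521, -0, 1.321, -0.067], TCP at [165.054, 524.639, 205.446] pointing down, gripper open.
Joint ranges: [-3.03, 3.03], [-0.79, 2.21], [0.23, 2.52], [-1.04, 4.18], [0, 3.07], [-2.55, 2.55]. Speed limits (rad/s): [2.22, 2.22, 2.57, 3.14, 3.14, 3.14].

### API

Orientations are given as [roll, pitch, yaw] about the fixed x, y, z axes, in that order (R = Rz(yaw) Ry(pitch) Rx(roll)).
In Python, from cell import manip, imaging, ticket gives the robot as it stands.
- The arm moves only by the shell command python3 -m inch 'ROWS' [FORCE]. ROWS is JSON, a list of rows, each a list of 3 entries, a list of its own where there are three numbers: the turn, a rotation vector about the world's x, y, z in degrees, then the shift along the world's x, y, z in m, then the finger opening in m, from 0 to 0.094. In form: [[[wx, wy, wz], [tx, ty, tz], jaw], ...]. A call has exactly 10 rows; each row shifts and turns the commanded pose from where the row before left it; what a row does not reach is not made up. A row lasts 1/12 s, in which the tool goes at most 41.7 mm and 7.16 degrees, less where a joint would pass 70% of its speed; a pose out of reach is approached as far as the arm can. A call with a gripper value outside its range is refused whole. The fingers move at their own pace and stop on an object; FORCE is the grip in N (left out, the last holds). Time passes only in rows, so rows that do not move let the fingers close, or fill a call up. It gives the time, the measured TCP pose, the force and the opening at its end, in the units of the state.
- manip.read_state(): the state, without advancing time (a new reading comes with each control period).
- imaging.camera(name): name is "scene" or "top" or "wrist"; returns a dict with "pixels" (480x640x3 uint8, red, green, blue), "depth" (480x640 float32, mm along the optical axis (not along the pixel's ray), 0 where there is no reading), "mtx" (3x3 intrinsics, pixels), "dist" ([k1, k2, p1, p2, k3] as OpenCV has them; the pictures are not rectified), "pose" (4x4, takes a point from camera to world coordinates); the wrist camera has in their place "hand_eye" (4x4, takes a point from camera to tool coordinates, whose origin is the TCP and whose axes are the tool frame's). Camera axes: x right, y up, looking along -z (the intrinsics and any distortion apply to the point x, -y, -z); pixel columns grow to the right and rows downward; lengths in mm; the calibration is good to about 2 mm. A picture is of the moment at which its call begins: read the wrist's pose just before it.
- ticket.sign_off(): hands the job in, once; it reports no verdict.
The state is a dict: "clock": time; "joints": joint angles; "qd": joint speeds; "effort": joint torques, N m; "eef_pos": TCP position; "eef_rot": TCP orientation; "wrist_force": force on the tool from outside, world axes, zero at the start; "moment": the same for the moment, N m; "finger_gap": finger opening in mm.
Only numpy, scipy, OpenCV 4.12 (cv2) and the standard library are available. Lean on these libraries where they do the work, as an engineer would, in place of code of your own. Each camera call takes 0.05 s, during which the arm holds its last target. There are 200 camera calls.

### The job

The long scraper lies in the wooden utensil box, and the opening in the top of the box is shorter than the scraper. Take it by the handle, bring it out through the opening handle end first, tilted, with the blade following from under the long cover board, and finish holding it still in the gripper, roughly level, with its whole length well clear above the box (a hand's breadth or so). Do not let go of it at the end, and leave the tin, the jar, the salt shaker and the egg timer where they stand.

Things in the scene. Friction and masses are not known exactly. Their poses are not given: they have to be found in the camera images.
- utensil_box: Low plain wooden box fixed to the worktop, 162 (x) x 366 (y) x 68 mm high. Origin: centre of its underside; y along its length, roughly to the robot's left, z up. Walls 8, floor 6 mm thick; inside, y runs from -175 to +175, x from -70 to +70 mm. Fixed cover boards close both ends of its top: a long one at the -y end, a short one at the +y end.
- box_opening (a point): Centre of the opening in the box's top, level with the top of the cover boards (z = 68 mm), 51 mm towards +y from the box's origin; axes as the box. The boards are 6 mm thick (underside at z = 62 mm). The opening is 192 mm long, from y = -45 (edge of the long board) to y = +147 mm (edge of the short board) of the box, and 140 mm wide.
- box_rests (a point): Midway between the tops of two low rests, 12 mm wide, that lie across the box's floor at y = -115 and y = +90 mm of the box and carry the scraper; their tops are at z = 18 mm.
- scraper: Long kitchen scraper, 294 mm, 50 to 100 g: flat blade, 60 mm wide and 98 mm long, and a straight flat handle 20 mm wide, 8 mm thick. It lies flat on the rests, blade under the long board, handle end near or partly under the short one. Origin: middle of the blade's edge, in mid-thickness (22 mm above the worktop); z runs to the handle end, y across its width, x through its thickness.
- scraper_tip (a point): Middle of the blade's edge of the scraper, 3 mm along its length from the origin.
- scraper_handle (a point): Point on the handle's axis, in mid-thickness, 170 mm from the blade's edge: a good place to grip, across the 20 mm width. The balance point is about 55 mm nearer the blade.
- scraper_end (a point): End of the handle, 292 mm from the blade's edge.
- tin: Bystander: food tin, 75 mm across, 110 mm high, standing behind the box. Origin: centre of its underside.
- jar: Bystander: glass jar with a screw lid, 72 mm across, 102 mm high, standing behind the box. Origin: centre of its underside.
- shaker: Bystander: salt shaker, 44 mm across, 90 mm high, standing to the right of the box. Origin: centre of its underside.
- timer: Bystander: round egg timer, 65 mm across, 57 mm high, standing to the left of the box. Origin: centre of its underside.

How it is judged:
By the outcome, as a careful person would: the job done as asked, in the order asked, and still so for the second after the job is handed in, while the arm keeps its last pose, push and grip.
It also fails if it takes over 38 s, if anything falls off the work surface, if the arm or the gripper's body presses on something with over 40 N, if the wrist force passes 120 N, or if a joint passes its speed limit or range.

## Working session

There is one attempt and no reset: what is moved stays moved. The work goes in short steps, Python scripts to look and compute and a shell command to move; the robot and the scene stay as the last step left them, time stands still between calls to the robot, and variables do not carry over. Pictures are saved under pics/ and viewed, on a budget of 10 in all, crops included, one or two more only if the job needs it, and the job is handed in when it is done.

```bash
ls; mkdir -p pics; cat > h.py <<'E'
import numpy as np, cv2
from cell import manip, imaging, ticket
from scipy.spatial.transform import Rotation as R
def pts(c, pose):
    "world point per pixel from depth"
    v,u=np.mgrid[0:480,0:640]
    n=cv2.undistortPoints(np.stack([u,v],-1).reshape(-1,1,2).astype(float),c["mtx"],np.array(c["dist"])).reshape(480,640,2)
    d=c["depth"]
    P=np.stack([n[...,0]*d,-n[...,1]*d,-d,np.ones_like(d)],-1)
    return (P@np.array(pose).T)[...,:3]
def rays(c,pose,uv):
    n=cv2.undistortPoints(np.array(uv,float).reshape(-1,1,2),c["mtx"],np.array(c["dist"])).reshape(-1,2)
    pose=np.array(pose)
    return pose[:3,3],np.c_[n[:,0],-n[:,1],-np.ones(len(n))]@pose[:3,:3].T
def onplane(c,pose,uv,z):
    o,d=rays(c,pose,uv); return o+d*((z-o[2])/d[:,2])[:,None]
def wpose(c,s):
    T=np.eye(4);T[:3,:3]=R.from_euler('xyz',s["eef_rot"]).as_matrix();T[:3,3]=s["eef_pos"]
    return T@np.array(c["hand_eye"])
def save(c,f): cv2.imwrite(f,np.ascontiguousarray(c["pixels"][...,::-1]))
E
python3 - <<'E'
from h import *
s=manip.read_state();print(s)
for n in("top","scene"):
    c=imaging.camera(n);save(c,f"pics/{n}1.png");np.savez(f"{n}1.npz",**c);print(n,np.round(c["pose"],2).tolist())
E
```

```text
pics
{'clock': 0.0, 'joints': array([ 1.19939503e+00,  3.00444087e-01,  1.52157188e+00, -2.94977930e-05,
        1.32070201e+00, -6.65787817e-02]), 'qd': array([-0.00016022,  0.00075777, -0.00024291,  0.00248249,  0.00036342,
       -0.00036785]), 'effort': array([ 3.54215872e-04, -5.31813455e+01, -3.52737665e+01,  7.08123785e-02,
        2.44895130e-02, -9.20111074e-05]), 'eef_pos': array([164.97265186, 524.40268794, 204.90504218]), 'eef_rot': array([-1.57192106e+00,  4.63587570e-05, -3.04815223e-01]), 'wrist_force': array([ 0.83271591, -0.25034687, -0.47822085]), 'moment': array([-0.01094328, -0.03542277, -0.03641172]), 'finger_gap': 94.00706702159417}
top [[0.01, 1.0, -0.09, 521.13], [-1.0, 0.01, 0.01, -6.67], [0.01, 0.09, 1.0, 1315.85], [0.0, 0.0, 0.0, 1.0]]
scene [[0.74, 0.49, -0.46, -111.93], [-0.67, 0.54, -0.5, -825.92], [0.0, 0.68, 0.73, 1249.32], [0.0, 0.0, 0.0, 1.0]]
```

View pics/top1.png

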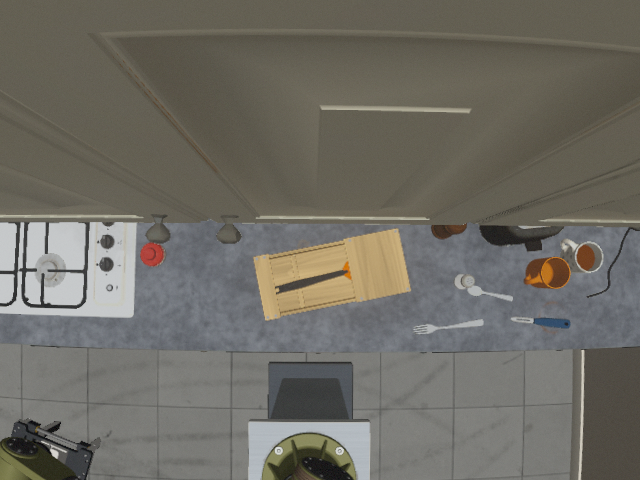

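View pics/scene1.png

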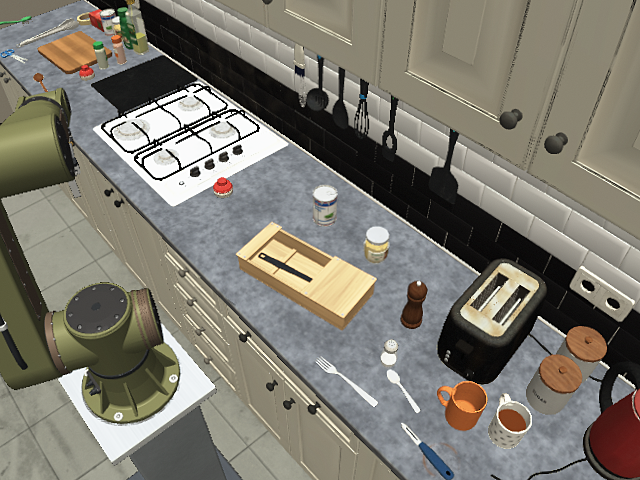

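Top view: box corners at about (255,257), (398,230), (410,292), (267,319). The long board is on the right (robot's right), and the dark handle runs from (275,290) to (345,272), ending in an orange ferrule. The scene view shows the tin and jar behind the box, and wall cabinets overhang the back.

```bash
python3 - <<'E'
from h import *
c=dict(np.load("top1.npz"));p=pts(c,c["pose"])
hsv=cv2.cvtColor(c["pixels"],cv2.COLOR_RGB2HSV)
m=((hsv[...,0]>12)&(hsv[...,0]<28)&(hsv[...,1]>70)&(hsv[...,2]>90)).astype(np.uint8)
m[:, :240]=0;m[:,425:]=0;m[:225]=0;m[330:]=0
m=cv2.morphologyEx(m,cv2.MORPH_CLOSE,np.ones((5,5)))
k=max(cv2.findContours(m,0,2)[0],key=cv2.contourArea)
P=onplane(c,c["pose"],k.reshape(-1,2),68)[:,:2].astype(np.float32)
r=cv2.minAreaRect(P);print(r,cv2.boxPoints(r).round(0).tolist())
# heights on board
print("board z",p[260,375],p[240,380])
d=((hsv[...,2]<75)).astype(np.uint8);d[:, :272]=0;d[:,352:]=0;d[:262]=0;d[296:]=0
k=max(cv2.findContours(d,0,2)[0],key=cv2.contourArea);
H=onplane(c,c["pose"],k.reshape(-1,2),26)[:,:2].astype(np.float32);r=cv2.minAreaRect(H);print(r,cv2.boxPoints(r).round(0).tolist())
s=dict(np.load("scene1.npz"));q=pts(s,s["pose"])
f=lambda a:[x.round(0).tolist() for x in a]
print("tin jar tops",f([q[188,325],q[230,377],q[180,222],q[345,390]]))
for uv in [(510,120),(555,145),(450,60),(430,60),(410,40),(440,110),(470,120),(300,15),(270,3)]: print(uv,q[uv[1],uv[0]].round(0))
W=q[(q[...,2]>150)&(q[...,0]>300)&(q[...,1]<400)]; 
print("min x with z>350",[(z,np.percentile(W[(W[:,2]>z)&(W[:,2]<z+50)][:,0],1).round(0) if ((W[:,2]>z)&(W[:,2]<z+50)).any() else None) for z in range(150,800,50)])
E
```

```text
((536.7206420898438, -55.91328430175781), (162.24073791503906, 371.24859619140625), 11.624767303466797) [[420.0, 110.0], [495.0, -254.0], [654.0, -221.0], [579.0, 142.0]]
board z [ 571.41696004 -164.22608743   66.90163547] [ 621.80173549 -177.08378238   66.459584  ]
((513.9207763671875, 18.66159439086914), (16.876914978027344, 123.97117614746094), 15.624932289123535) [[489.0, 76.0], [522.0, -43.0], [539.0, -39.0], [505.0, 81.0]]
tin jar tops [[768.0, 110.0, 109.0], [762.0, -117.0, 102.0], [583.0, 404.0, 60.0], [513.0, -401.0, 89.0]]
(510, 120) [ 564. -509.  776.]
(555, 145) [ 561. -588.  777.]
(450, 60) [ 599. -362.  800.]
(430, 60) [ 602. -320.  781.]
(410, 40) [ 594. -280.  805.]
(440, 110) [ 592. -365.  708.]
(470, 120) [ 592. -426.  720.]
(300, 15) [594.   7. 750.]
(270, 3) [594. 106. 744.]
min x with z>350 [(150, np.float64(609.0)), (200, np.float64(685.0)), (250, np.float64(889.0)), (300, np.float64(892.0)), (350, np.float64(891.0)), (400, np.float64(890.0)), (450, None), (500, None), (550, None), (600, None), (650, np.float64(590.0)), (700, np.float64(589.0)), (750, np.float64(561.0))]
```

```bash
python3 -m inch '[[[0,0,-2.85],[0.017,-0.026,0.002],0.094],[[0,0,-2.85],[0.017,-0.026,0.002],0.094],[[0,0,-2.85],[0.017,-0.026,0.002],0.094],[[0,0,-2.85],[0.017,-0.026,0.002],0.094],[[0,0,-2.85],[0.017,-0.026,0.002],0.094],[[0,0,-2.85],[0.017,-0.026,0.002],0.094],[[0,0,-2.85],[0.017,-0.026,0.002],0.094],[[0,0,-2.85],[0.017,-0.026,0.002],0.094],[[0,0,-2.85],[0.017,-0.026,0.002],0.094],[[0,0,-2.85],[0.017,-0.026,0.002],0.094]]' 50
python3 -m inch '[[[0,0,-2.85],[0.017,-0.026,0.002],0.094],[[0,0,-2.85],[0.017,-0.026,0.002],0.094],[[0,0,-2.85],[0.017,-0.026,0.002],0.094],[[0,0,-2.85],[0.017,-0.026,0.002],0.094],[[0,0,-2.85],[0.017,-0.026,0.002],0.094],[[0,0,-2.85],[0.017,-0.026,0.002],0.094],[[0,0,-2.85],[0.017,-0.026,0.002],0.094],[[0,0,-2.85],[0.017,-0.026,0.002],0.094],[[0,0,-2.85],[0.017,-0.026,0.002],0.094],[[0,0,0],[0,0,0],0.094]]'
python3 - <<'E'
from h import *
s=manip.read_state();c=imaging.camera("wrist");save(c,"pics/w1.png")
c["pose"]=wpose(c,s);np.savez("w1.npz",**c);print(s["eef_pos"],s["eef_rot"],s["joints"],c["hand_eye"])
E
```

```text
clock: 0.93
eef_pos: [335.5, 263.2, 225.4]
eef_rot: [-1.571, 0.0, -0.805]
wrist_force: [0.5, 0.6, 0.2]
finger_gap: 94.0
clock: 1.77
eef_pos: [489.8, 27.1, 243.1]
eef_rot: [-1.571, -0.001, -1.256]
wrist_force: [-0.3, 0.5, -0.8]
finger_gap: 93.9
[489.75438136  27.09230216 243.14845671] [-1.57126605e+00 -6.17376903e-04 -1.25623683e+00] [-1.90170043e-02  1.37975318e-01  1.62956090e+00 -7.51607242e-04
  1.37429817e+00 -3.33429524e-01] [[ 1.07835351e-04 -9.71975167e-01 -2.35083523e-01 -6.86382078e+01]
 [-6.93707470e-04  2.35083395e-01 -9.71974956e-01 -1.78530457e+02]
 [ 9.99999754e-01  2.67892457e-04 -6.48916134e-04 -9.39284287e-01]
 [ 0.00000000e+00  0.00000000e+00  0.00000000e+00  1.00000000e+00]]
```

View pics/w1.png

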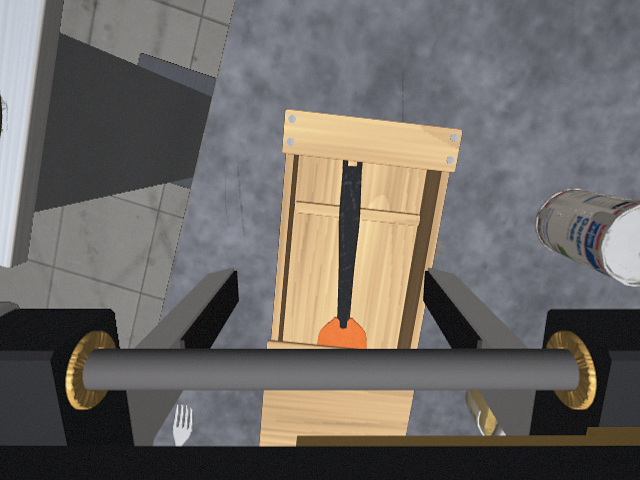

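Wrist view: the dark handle runs from the short-board edge at about (352,162) to (343,325), where the orange blade starts before going under the long board at y≈345. The box's far corners are at (286,110) and (461,130).

```bash
python3 - <<'E'
from h import *
c=dict(np.load("w1.npz"));T=c["pose"];p=pts(c,T)
f=lambda uv,z:onplane(c,T,uv,z)[:,:2].round(1).tolist()
print("box corners top",f([(286,110),(461,130)],68),"short board edge",f([(297,153),(440,171)],68),"long edge",f([(275,342)],68))
hsv=cv2.cvtColor(c["pixels"],cv2.COLOR_RGB2HSV);m=(hsv[...,2]<70)
C=[]
for v in range(160,330,10):
    u=np.where(m[v,325:372])[0]+325
    if len(u): C.append(((u[0]+u[-1])/2,v)); print(v,u[0],u[-1],end='; ')
print()
W=onplane(c,T,C,26)[:,:2];mean=W.mean(0);d=np.linalg.svd(W-mean)[2][0];d*=np.sign(d[1])
print("axis",d,np.degrees(np.arctan2(-d[0],d[1])),"yaw; resid",(W-mean)@np.r_[-d[1],d[0]])
print(W[[0,-1]].round(1).tolist())
e=onplane(c,T,[(352,162),(343,322),(350,155)],26)[:,:2];print("end, ferrule (26)",e.round(1).tolist(),np.linalg.norm(e[0]-e[1]))
print("depth pts",p[170,352].round(1),p[230,350].round(1),p[310,344].round(1),p[335,340].round(1),p[163,352].round(1),p[140,370].round(1))
E
python3 - <<'E'
import cv2
i=cv2.imread('pics/w1.png')[100:180,280:470]
cv2.imwrite('pics/w1c.png',cv2.resize(i,None,fx=4,fy=4,interpolation=2))
E
```

```text
box corners top [[420.0, 110.4], [575.4, 142.9]] short board edge [[440.2, 77.6], [571.0, 103.0]] long edge [[473.8, -112.5]]
160 343 344; 170 343 360; 180 342 360; 190 341 360; 200 341 359; 210 340 359; 220 339 358; 230 339 357; 240 339 356; 250 339 355; 260 339 354; 270 339 353; 280 339 352; 290 338 351; 300 338 350; 310 338 349; 320 340 346; 
axis [-0.28055776  0.95983715] 16.293496100691844 yaw; resid [ 7.09583847 -1.57956243 -1.50184949 -1.42327585 -1.34382402 -1.26347606
 -0.64777499 -0.56215743 -0.47553979 -0.38790114 -0.29921996 -0.20947413
 -0.11864093  0.53271615  0.62956785  0.72763364  0.82694013]
[[484.5, 83.9], [540.7, -86.1]]
end, ferrule (26) [[493.5, 84.7], [541.5, -88.4], [489.3, 90.8]] 179.67843680327687
depth pts [496.2  77.   25.1] [514.4  16.3  27.1] [538.  -74.2  25.6] [ 543.6 -105.4   25.2] [495.2  83.3   5.5] [500.1 109.2  67.2]
```

View pics/w1c.png

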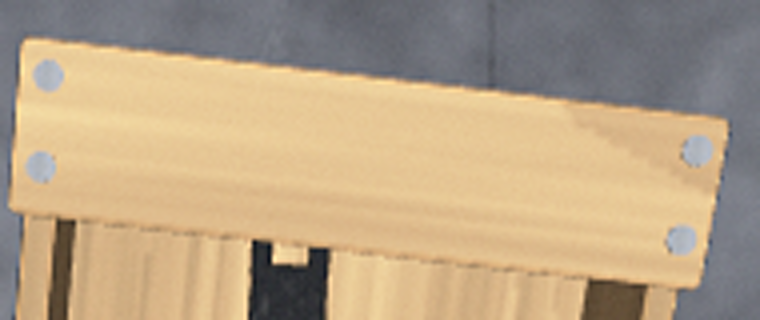

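The handle's hanging slot shows at (285,255) in the crop. So the handle end runs about 14 mm under the short board, and I need to slide it back before tilting. Next I approach the grip point at about (522.5, -19), handle yaw 15.5°.

```bash
python3 -m inch '[[[0,0,-0.3],[0.004,-0.006,-0.016],0.05],[[0,0,-0.3],[0.004,-0.006,-0.016],0.05],[[0,0,-0.3],[0.004,-0.006,-0.016],0.05],[[0,0,-0.3],[0.004,-0.006,-0.016],0.05],[[0,0,-0.3],[0.004,-0.006,-0.016],0.05],[[0,0,-0.3],[0.004,-0.006,-0.016],0.05],[[0,0,-0.3],[0.004,-0.006,-0.016],0.05],[[0,0,-0.4],[0.005,-0.004,-0.016],0.05],[[0,0,0],[0,0,-0.016],0.05],[[0,0,0],[0,0,0],0.05]]'
python3 - <<'E'
from h import *
s=manip.read_state();c=imaging.camera("wrist");save(c,"pics/w2.png")
c["pose"]=wpose(c,s);np.savez("w2.npz",**c);print(s["eef_pos"],s["eef_rot"])
E
```

```text
clock: 2.65
eef_pos: [519.3, -14.6, 96.6]
eef_rot: [-1.575, 0.002, -1.293]
wrist_force: [-0.9, 0.1, -1.6]
finger_gap: 50.1
[519.31724632 -14.5679332   96.56294643] [-1.5753578   0.00192269 -1.29254556]
```

View pics/w2.png

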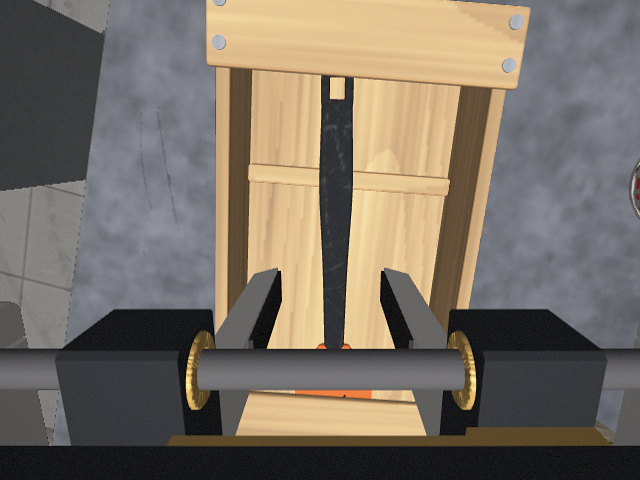

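Wrist view: the handle is centred between the fingertips at (280,270) and (381,270), and the slot at (337,88) shows the end is still under the short board. Descending.

```bash
python3 - <<'E'
from h import *
c=dict(np.load("w2.npz"));m=cv2.cvtColor(c["pixels"],cv2.COLOR_RGB2HSV)[...,2]<75
C=[]
for v in range(110,330,15):
    u=np.where(m[v,312:365])[0]+312; C.append(((u[0]+u[-1])/2,v))
W=onplane(c,c["pose"],C,26)[:,:2];d=np.polyfit(W[:,1],W[:,0],1);print("yaw",np.degrees(np.arctan(-d[0])),"x at y=-19:",np.polyval(d,-19))
print(onplane(c,c["pose"],[(334,348),(330,104)],26).round(1))
E
python3 -m inch '[[[0,0,0],[0,0,-0.01],0.05],[[0,0,0],[0,0,-0.015],0.05],[[0,0,0],[0,0,-0.015],0.05],[[0,0,0],[0,0,-0.015],0.05],[[0,0,0],[0,0,-0.01],0.05],[[0,0,0],[0,0,-0.006],0.05],[[0,0,0],[0,0,-0.004],0.05],[[0,0,0],[0,0,0],0.05],[[0,0,0],[0,0,0],0.05],[[0,0,0],[0,0,0],0.05]]'
```

```text
yaw 15.34443751377806 x at y=-19: 522.3917335850764
[[541.1 -85.6  26. ]
 [491.8  76.5  26. ]]
clock: 3.53
eef_pos: [521.5, -15.4, 25.1]
eef_rot: [-1.57, -0.0, -1.293]
wrist_force: [0.3, -0.3, 0.0]
finger_gap: 50.0
```

```bash
python3 -m inch '[[[0,0,0],[0,-0.003,-0.006],0.05],[[0,0,0],[0,0,-0.005],0.05],[[0,0,0],[0,0,-0.004],0.05],[[0,0,0],[0,0,0],0.03],[[0,0,0],[0,0,0],0.01],[[0,0,0],[0,0,0],0.005],[[0,0,0],[0,0,0],0.005],[[0,0,0],[0,0,0],0.005],[[0,0,0],[0,0,0],0.005],[[0,0,0],[0,0,0],0.005]]' 50
```

```text
clock: 4.37
eef_pos: [521.2, -18.3, 9.6]
eef_rot: [-1.57, -0.0, -1.293]
wrist_force: [-0.0, 1.2, 0.9]
finger_gap: 18.3
```

```bash
python3 -m inch '[[[0,0,0],[0,0,0.002],0.005],[[0,0,0],[0,0,0.001],0.005],[[0,0,0],[0.0015,-0.0055,0],0.005],[[0,0,0],[0.0015,-0.0055,0],0.005],[[0,0,0],[0.0015,-0.0055,0],0.005],[[0,0,0],[0.0015,-0.0055,0],0.005],[[0,0,0],[0.0015,-0.0055,0],0.005],[[0,0,0],[0,0,0],0.005],[[0,0,0],[0,0,0],0.005],[[0,0,0],[0,0,0],0.005]]'
python3 - <<'E'
from h import *
s=manip.read_state();c=imaging.camera("wrist");save(c,"pics/w3.png")
c["pose"]=wpose(c,s);np.savez("w3.npz",**c);print(s["eef_pos"],s["eef_rot"],s["moment"])
E
```

```text
clock: 5.2
eef_pos: [528.4, -45.8, 12.4]
eef_rot: [-1.571, 0.0, -1.294]
wrist_force: [-0.3, -0.7, -1.4]
finger_gap: 18.4
[528.44297344 -45.82688164  12.35595679] [-1.57102264e+00  1.50375181e-04 -1.29367740e+00] [-0.0568029   0.00648072 -0.03580687]
```

View pics/w3.png

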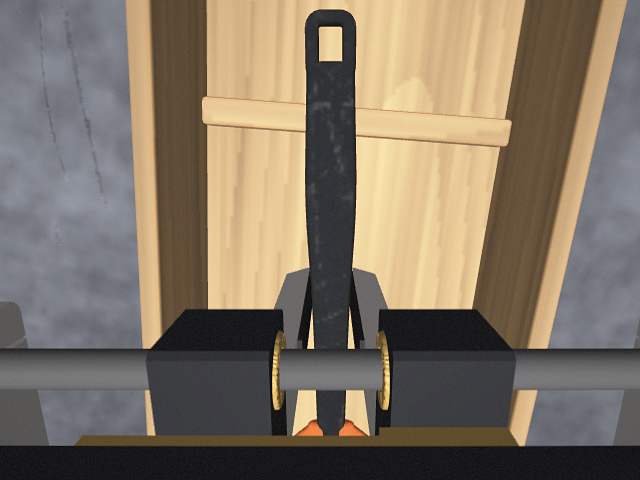

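Wrist view: the scraper is held with the full handle end and slot visible at (330,10), so it has come out from under the short board.

```bash
python3 - <<'E'
from h import *
c=dict(np.load("w3.npz"));p=pts(c,c["pose"])
B=lambda q:np.array([(q[0]-537)*.9795+(q[1]+56)*.2015,-(q[0]-537)*.2015+(q[1]+56)*.9795])
e=onplane(c,c["pose"],[(330,10)],29)[0];print("end",e,B(e),"len TCP-end",np.linalg.norm(e[:2]-[528.4,-45.8]),"TCP",B([528.4,-45.8]))
for uv in [(314,40),(330,80),(330,160),(330,230),(330,300)]:print(p[uv[1],uv[0]].round(1))
E
```

```text
end [494.55871446  69.48444712  29.        ] [-16.28612309 131.46393499] len TCP-end 120.1488092107073 TCP [-6.3684 11.7238]
[491.3  57.9  27.6]
[501.5  45.1  29.1]
[510.1  14.8  28.6]
[518.3 -14.1  29.6]
[527.4 -46.   29. ]
```

```bash
python3 -m inch '[[[1.45,0.4,0],[0,0,0.004],0.005],[[1.45,0.4,0],[0,0,0.004],0.005],[[1.45,0.4,0],[0,0,0.004],0.005],[[1.45,0.4,0],[0,0,0.004],0.005],[[1.45,0.4,0],[0,0,0.004],0.005],[[1.45,0.4,0],[0,0,0.004],0.005],[[1.45,0.4,0],[0,0,0.004],0.005],[[1.45,0.4,0],[0,0,0.004],0.005],[[1.45,0.4,0],[0,0,0.004],0.005],[[1.45,0.4,0],[0.001,-0.002,0.004],0.005]]'
python3 -m inch '[[[0,0,0],[0,0,0],0.005],[[0,0,0],[0,0,0],0.005],[[0,0,0],[0,0,0],0.005],[[0,0,0],[0,0,0],0.005],[[0,0,0],[0,0,0],0.005],[[0,0,0],[0,0,0],0.005],[[0,0,0],[0,0,0],0.005],[[0,0,0],[0,0,0],0.005],[[0,0,0],[0,0,0],0.005],[[0,0,0],[0,0,0],0.005]]'
python3 - <<'E'
from h import *
s=manip.read_state();c=imaging.camera("wrist")
T=wpose(c,s);p=pts(c,T);print(s["eef_pos"],s["eef_rot"],s["moment"],s["wrist_force"])
for uv in [(314,40),(330,80),(330,160),(330,230),(330,300)]:print(p[uv[1],uv[0]].round(1), (np.linalg.inv(np.array(c["hand_eye"])) is not None))
c2=imaging.camera("scene");save(c2,"pics/s2.png")
print(R.from_euler('xyz',s["eef_rot"]).as_matrix().round(3))
E
```

```text
clock: 6.08
eef_pos: [529.4, -47.6, 52.8]
eef_rot: [-1.569, 0.265, -1.293]
wrist_force: [-0.2, 0.2, -1.7]
finger_gap: 18.5
clock: 6.92
eef_pos: [529.6, -47.8, 52.4]
eef_rot: [-1.569, 0.263, -1.293]
wrist_force: [0.2, -0.0, -2.3]
finger_gap: 18.4
[529.55227647 -47.84521469  52.44045957] [-1.56863679  0.26250694 -1.29326107] [-0.22929958  0.04790258 -0.01423774] [ 0.16230754 -0.01943401 -2.33002881]
[494.6  47.9  96.2] True
[504.6  35.7  92.8] True
[512.9   6.5  84.3] True
[520.9 -21.7  76.8] True
[529.7 -52.4  67.9] True
[[ 0.265 -0.069  0.962]
 [-0.929  0.25   0.273]
 [-0.26  -0.966  0.002]]
```

```bash
python3 -c "
import cv2
i=cv2.imread('pics/s2.png')[190:340,200:420];cv2.imwrite('pics/s2c.png',cv2.resize(i,None,fx=3.5,fy=3.5,interpolation=2))"
```

```text
(no output)
```

View pics/s2c.png

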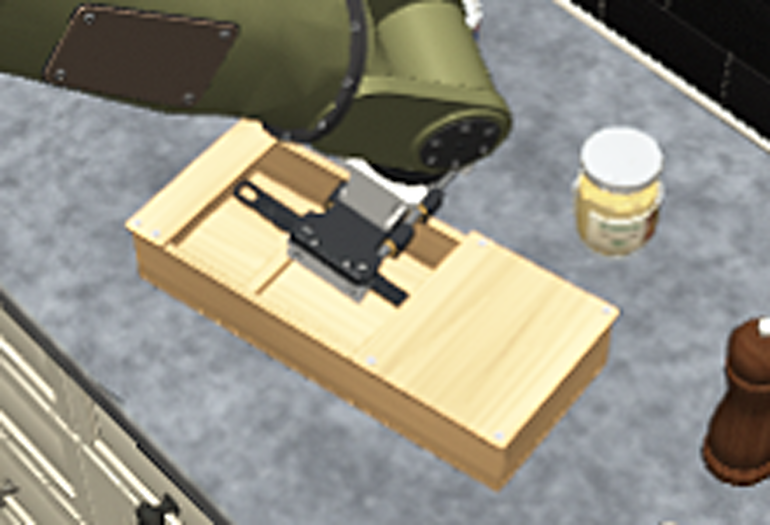

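Crop of the scene: the handle end (245,190) is tilted up above the box between the boards, and depth gives a 15.2° slope, so there is no slip. Next, sliding out along its axis.

```bash
python3 -m inch '[[[0,0,0],[-0.002,0.0075,0.002],0.005],[[0,0,0],[-0.004,0.015,0.0042],0.005],[[0,0,0],[-0.004,0.015,0.0042],0.005],[[0,0,0],[-0.004,0.015,0.0042],0.005],[[0,0,0],[-0.004,0.015,0.0042],0.005],[[0,0,0],[-0.004,0.015,0.0042],0.005],[[0,0,0],[-0.004,0.015,0.0042],0.005],[[0,0,0],[-0.004,0.015,0.0042],0.005],[[0,0,0],[-0.004,0.015,0.0042],0.005],[[0,0,0],[-0.004,0.015,0.0042],0.005]]'
python3 - <<'E'
from h import *
s=manip.read_state();c=imaging.camera("wrist");print(s["eef_rot"],s["moment"])
T=wpose(c,s);p=pts(c,T)
for uv in [(314,40),(330,80),(330,160),(330,300)]:print(p[uv[1],uv[0]].round(1))
E
```

```text
clock: 7.85
eef_pos: [490.7, 96.5, 92.9]
eef_rot: [-1.568, 0.263, -1.292]
wrist_force: [0.7, 0.5, -1.1]
finger_gap: 18.6
[-1.56835065  0.26270319 -1.29249168] [-0.15931099  0.02025333 -0.00169606]
[455.6 192.3 136.5]
[465.7 180.  133.5]
[474.1 150.4 126.6]
[490.8  91.9 108. ]
```

```bash
python3 -m inch '[[[0,0,0],[-0.002,0.007,0.004],0.005],[[0,0,0],[0,0,0.012],0.005],[[0,0,0],[0,0,0.015],0.005],[[0,0,0],[0,0,0.015],0.005],[[0,0,0],[0,0,0.015],0.005],[[0,0,0],[0,0,0.015],0.005],[[0,0,0],[0,0,0.015],0.005],[[0,0,0],[0,0,0.015],0.005],[[0,0,0],[0,0,0.015],0.005],[[0,0,0],[0,0,0.008],0.005]]'
python3 - <<'E'
from h import *
s=manip.read_state();print(s["eef_rot"],s["moment"],s["joints"].round(2))
c2=imaging.camera("scene");save(c2,"pics/s3.png")
E
```

```text
clock: 8.73
eef_pos: [489.6, 101.9, 223.1]
eef_rot: [-1.567, 0.262, -1.293]
wrist_force: [0.5, -0.3, -0.7]
finger_gap: 18.6
[-1.56669647  0.26204367 -1.29276113] [-0.16143703 -0.01878933  0.01809928] [-0.    0.2   1.62  0.26  1.39 -0.34]
```

View pics/s3.png

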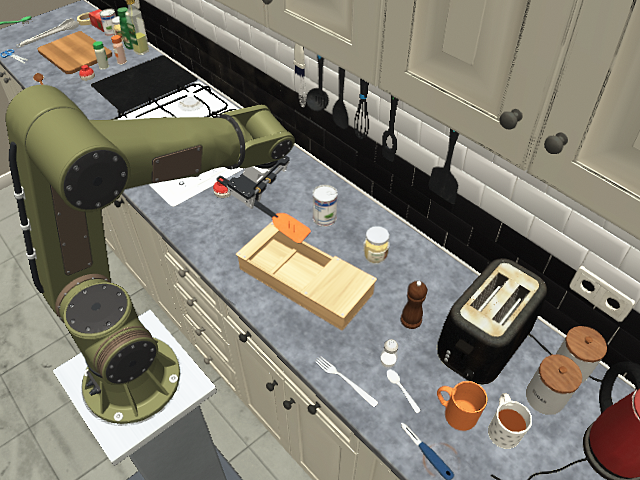

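Scene view: the scraper is fully out, with the blade (293,227) above the opening and the tin and jar in place. Now levelling and moving back over the box.

```bash
python3 -m inch '[[[-1.45,-0.4,0],[0.003,-0.006,-0.004],0.005],[[-1.45,-0.4,0],[0.003,-0.012,-0.005],0.005],[[-1.45,-0.4,0],[0.003,-0.012,-0.005],0.005],[[-1.45,-0.4,0],[0.003,-0.012,-0.005],0.005],[[-1.45,-0.4,0],[0.003,-0.012,-0.005],0.005],[[-1.45,-0.4,0],[0.003,-0.012,-0.005],0.005],[[-1.45,-0.4,0],[0.003,-0.012,-0.005],0.005],[[-1.45,-0.4,0],[0.003,-0.012,-0.005],0.005],[[-1.45,-0.4,0],[0.003,-0.012,-0.005],0.005],[[-1.45,-0.4,0],[0.003,-0.006,-0.004],0.005]]'
python3 -m inch '[[[0,0,0],[0,0,0],0.005],[[0,0,0],[0,0,0],0.005],[[0,0,0],[0,0,0],0.005],[[0,0,0],[0,0,0],0.005],[[0,0,0],[0,0,0],0.005],[[0,0,0],[0,0,0],0.005],[[0,0,0],[0,0,0],0.005],[[0,0,0],[0,0,0],0.005],[[0,0,0],[0,0,0],0.005],[[0,0,0],[0,0,0],0.005]]'
python3 - <<'E'
from h import *
s=manip.read_state();c=imaging.camera("wrist");print(s["eef_rot"],s["qd"].round(3))
T=wpose(c,s);p=pts(c,T)
for uv in [(314,40),(330,80),(330,160),(330,300)]:print(p[uv[1],uv[0]].round(1))
c=imaging.camera("scene");save(c,"pics/s4.png");q=pts(c,c["pose"])
h=cv2.cvtColor(c["pixels"],cv2.COLOR_RGB2HSV);m=(h[...,0]>4)&(h[...,0]<13)&(h[...,1]>170)&(h[...,2]>140)
m[:, 430:]=0;m[:190]=0;B=q[m];print("blade pts",m.sum(),np.percentile(B,[3,50,97],axis=0).round(0).tolist())
print("tin jar timer shaker",[q[a].round(0).tolist() for a in((188,325),(230,377),(180,222),(345,390))])
E
```

```text
clock: 9.62
eef_pos: [519.2, -7.7, 171.4]
eef_rot: [-1.573, -0.002, -1.294]
wrist_force: [-0.3, 0.5, -0.2]
finger_gap: 18.6
clock: 10.45
eef_pos: [519.6, -6.4, 173.3]
eef_rot: [-1.571, -0.0, -1.294]
wrist_force: [0.5, -0.2, -1.0]
finger_gap: 18.8
[-1.57076206e+00 -2.63761096e-05 -1.29351885e+00] [ 0.001 -0.001 -0.001 -0.001 -0.001  0.001]
[482.3  97.4 188.5]
[492.6  84.6 190. ]
[501.2  54.3 190.1]
[518.5  -6.7 189.6]
blade pts 58 [[521.0, -181.0, 145.0], [550.0, -128.0, 189.0], [589.0, -59.0, 194.0]]
tin jar timer shaker [[769.0, 111.0, 108.0], [762.0, -117.0, 102.0], [325.0, -53.0, 503.0], [515.0, -400.0, 87.0]]
```

View pics/s4.png

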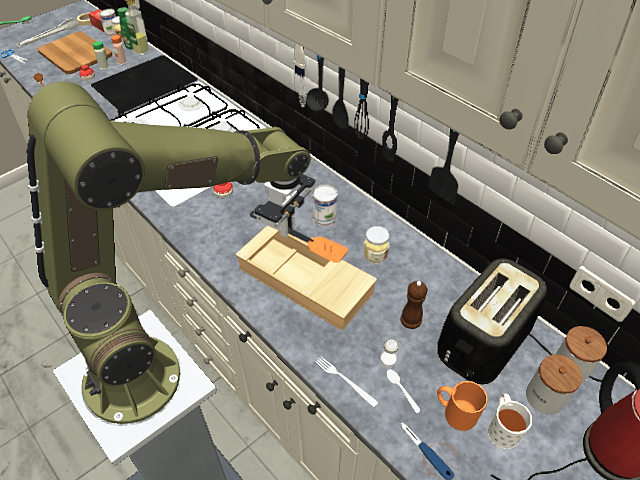

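The scene view shows the scraper level above the box, and the bystanders haven't moved. Signing off.

```bash
python3 -c "
from h import *
s=manip.read_state();print(s['finger_gap'],s['eef_pos'],s['clock']);print(ticket.sign_off())"
```

```text
18.649937006021084 [519.53654931  -6.36028451 173.23877127] 10.55
the job is handed in; nothing more can be done
None
```

The scraper is out of the box and held still and level above it, and the job is handed in at 10.6 s of the 38 s allowed.

**How it went:** The handle end turned out to be about 14 mm under the short board. I gripped the handle at about 170 mm from the blade's edge with 50 N and slid the scraper 28 mm back under the long board. I then tilted it 15°, drew it out handle end first along its own axis, lifted it clear, levelled it and moved it back over the box.

**Last checks:**
- **Height and level:** Depth readings put the handle at 188–190 mm along its length and the middle of the blade at about 189 mm. That is level, and about 120 mm above the box top.
- **Grip:** Still holding, with the finger opening at 18.3–18.8 mm throughout. Joint speeds were about zero.
- **Forces:** The wrist force readings at the end of each move never passed 3 N.
- **Bystanders:** The tin, jar and salt shaker measured within 2 mm of where they started. The arm blocked the same measurement for the egg timer, but it is visible in its old place in the last picture.
- **Poor reading:** A few of the blade's depth points, those at its outline, read as low as 145 mm. I put these down to background mixed in at the edges.

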